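# Set the sampling station for the next draw and hold the carousel

### The arm

A 7-joint arm with a two-finger parallel gripper is mounted at the origin on the work surface. World frame = base frame: x ahead of the robot, y to its left, z up, the work surface at z = 0. Lengths are in m, angles in rad, forces in N, time in s.
With the tool pointing down it reaches from about 0.425 to 0.875 m from the base axis. Payload 4.7 kg.
Tool frame: the origin (TCP) lies midway between the tips of the shut fingers; the grasp point (between the pads) lies 19 mm behind it; z points along the fingers, y is the line along which they close (so a half turn about z gives the same grasp; the last joint's range is limited). The gripper opens to 87 mm and grips with 3 to 60 N. Pads are 19 mm wide; open, the fingers measure 117 mm over their backs; the gripper's body (75 mm by 190 mm) begins 51 mm behind the grasp point.
Start: joints at [-1.297, 0.321, -0.07, 1.45, 0.023, 1.371, -0.057], TCP at [0.167, 0.628, 0.223] pointing down, gripper open.
Joint ranges: [-2.86, 2.86], [-0.3, 2.09], [-1.38, 1.24], [0.06, 2.45], [-1.56, 4.7], [0.09, 2.05], [-2.69, 2.69]. Speed limits (rad/s): [2.57, 2.57, 3.14, 3.14, 3.14, 3.14, 3.14].

### API

Orientations are given as a rotation vector (axis times angle).
In Python, from bench import ctrl, viewer gives the robot as it stands (ctrl), with the cameras (viewer).
- The arm moves only by the tool inch_along, called as a command line: name --argument value ..., lists and objects as JSON in quotes. Schema: {"type":"object","properties":{"ticks":{"type":"string"},"grip_n":{"type":"number"},"only":{"type":"string"},"quiet":{"type":"boolean"},"lines":{"type":"string"}},"required":["ticks"],"additionalProperties":false}. ticks is a string of 1 to 20 rows, one to a line, with the numbers parted by commas; each row has 5 numbers: dx, dy, dz in normalised numbers (1 is 0.8 m), then a turn about the tool's z in a scale on which 1.0 is pi rad, then the opening from 0.0 (shut) to 1.0 (fully open); each row is the pose to reach, as a shift and turn from the pose commanded when the call began, along the tool's axes at that moment; what a row does not reach only later rows make up. A row lasts 1/10 s, in which the tool goes at most 0.05 m and 0.15 rad, less where a joint would pass 70% of its speed; a pose out of reach is approached as far as the arm can. The fingers move at their own pace and stop on an object; grip_n is the grip in N (left out, the last holds). Time passes only in rows, so rows that do not move let the fingers close. The tool returns the time, the measured TCP pose, the force, the opening and the grip force at its end. only (a regular expression) keeps the lines of the reply that match it, lines (a string "A,B") keeps lines A to B, and quiet returns only ok. Input that does not fit is refused with a message, and nothing moves.
- ctrl.get_state(): the state, without advancing time (a new reading comes with each control period).
- viewer.get_image(name): name is "scene" or "top" or "wrist"; returns the picture (420x560x3 uint8, red, green, blue); there is no depth.
- viewer.camera_model(name): a dict with "vertical_fov" (degrees; the focal length in pixels is half the picture's height over the tangent of half this angle, whatever the lens; pixels are square), "cx", "cy" (the principal point, pixels), "rvec" (rotation vector, rad) and "tvec" (3), from world to camera coordinates, as OpenCV has them; the wrist camera has in their place "hand_eye" (4x4, takes a point from camera to tool coordinates, whose origin is the TCP and whose axes are the flange's). Camera axes: x right, y down, z forward; pixel columns grow to the right and rows downward; lengths in m; the calibration is good to about 2 mm. A picture is of the moment at which its call begins: read the wrist's pose just before it. camera_model takes no time and is no camera call.
- ctrl.close_job(): hands the job in; it is judged then, once.
The state is a dict: "time": time; "joint_positions": joint angles; "qd": joint speeds; "joint_torque": joint torques, N m; "position": TCP position; "tool_rot": TCP orientation; "ft_force": force on the tool from outside, world axes, zero at the start; "torque": the same for the moment, N m; "grip_width": opening from 0.0 (shut) to 1.0 (fully open); "grip_force": force on a finger pad.
Only numpy, scipy, OpenCV 4.12 (cv2) and the standard library are available. Lean on these libraries where they do the work, as an engineer would, in place of code of your own. Each camera call takes 0.05 s, during which the arm holds its last target. There are 200 camera calls.

### The job

First turn the selector on the steel valve block one click clockwise (seen from above), to its middle position and no further. Then turn the jar carousel by the black bar handle on its hub until the one flask with the round ball stopper stands squarely at the pointer fin of the base, and keep the bar handle gripped: finish while still holding the carousel still there. Keep all jars standing in their places and leave the other things on the table alone.

Things in the scene. Friction and masses are not known exactly. Their poses are not given: they have to be found in the camera images.
- selector (a joint): angle of the selector on its valve block, rad: 0 in its first position (where it starts), 1.047 in the second (middle), 2.094 in the third. It grows clockwise seen from above. Click stops: a spring pulls it into the nearest of the three positions, about 0.2 N m at most to get over the hump between two; stops just beyond the first and the third
- selector_grip (a point): grip point of the selector: on its vertical turning axis, 106 mm above the table. The selector is a black upright bar, 14 mm thick, its grip part 62 mm long, 42 mm tall (from 78 to 120 mm above the table), over a dark six-lobed wheel 80 mm across; a thin nose at one end of the bar (reaching 42 mm from the axis) is the pointer. The point turns with it: x axis along the bar, the nose at -x, z up
- valve: steel valve block under the selector, 130 x 110 mm, 60 mm tall, fixed; at its back three brass unions and a spring plunger (80 mm high); origin: on its underside, below the selector's axis, 55 mm behind its front (-x) face. One, two and three dark pips on top mark where the nose points in positions one, two, three; in the second it points straight to the front (-x)
- plinth: black round base of the carousel, 220 mm across, 20 mm tall, fixed to the table; origin: centre of its underside, on the carousel's turning axis. At its front, its -x side, a tongue sticks out 165 mm from the axis with an upright steel pointer fin on it (28 mm long, 8 mm thick, its top 55 mm above the table): jars are read at this fin
- carousel: the turning disc, aluminium, 250 mm across, top 32 mm above the table; origin on its axis, underside of the disc, 20 mm above the table, z up. It turns endlessly either way with light friction (about 0.04 N m) and stays where it is left. Six places, 60 degrees apart, lie 88 mm from the axis, each between four pins 16 mm tall; five hold jars, one is empty
- handle: black bar on top of the carousel's hub, turning with it: 70 mm long along its x axis, 14 mm thick (y), 34 mm tall; origin: centre of its underside, on the carousel's axis, 140 mm above the table (so the bar's top is at 174 mm). Higher than all the jars
- flask: the marked one: the only flask with a narrow neck and a white ball stopper (26 mm), 54 mm across, 96 mm tall, standing loose in one of the carousel's places (about 2 mm of play); origin: centre of its underside
- jar0: one of four like short jars (54 mm across, 61 mm tall, flat cap) that ride on the carousel; origin: centre of its underside; starts near the front
- jar1: one of four like short jars (54 mm across, 61 mm tall, flat cap) that ride on the carousel; origin: centre of its underside; loose in its place
- jar2: one of four like short jars (54 mm across, 61 mm tall, flat cap) that ride on the carousel; origin: centre of its underside; loose in its place
- jar3: one of four like short jars (54 mm across, 61 mm tall, flat cap) that ride on the carousel; origin: centre of its underside; loose in its place
- beaker: bystander: clear beaker, 60 mm across, 80 mm tall, near the robot; origin: centre of its underside
- cell: bystander: round steel filter cell, 60 mm across, 42 mm tall, beyond the middle; origin: centre of its underside
- screwdriver: bystander: screwdriver lying flat on the left
- wrench: bystander: wrench lying flat on the right
- wash: bystander: white bottle, 60 mm across, 150 mm tall, far right; origin: centre of its underside
- canister: bystander: aluminium can, 64 mm across, 110 mm tall, far left; origin: centre of its underside

How it is judged:
By the outcome, as a careful person would: the job done as asked, in the order asked, and still so for the second after the job is handed in, while the arm keeps its last pose, push and grip.
It also fails if it takes over 72 s, if anything falls off the work surface, if the arm or the gripper's body presses on something with over 40 N, if the wrist force passes 120 N, or if a joint passes its speed limit or range.

## Working session

There is one attempt and no reset: what is moved stays moved. The work goes in short steps, Python scripts to look and compute and a tool call to move; the robot and the scene stay as the last step left them, time stands still between calls to the robot, and variables do not carry over. Pictures are saved under pics/ and viewed, at most 10 in all, crops included, and the job is handed in when it is done.

```bash
ls; mkdir -p pics; python3 - <<'E'
from bench import ctrl, viewer
import cv2
for n in("top","scene"):
    cv2.imwrite(f"pics/{n}0.png",viewer.get_image(n)[:,:,::-1]); print(n,viewer.camera_model(n))
print(viewer.camera_model("wrist")); s=ctrl.get_state(); print(s["time"],s["position"],s["tool_rot"])
E
```

```text
bench.py
pics
top {'vertical_fov': 51.37256579746024, 'cx': 274.95857462787814, 'cy': 210.52480354853847, 'rvec': array([ 2.11299878, -2.06777293,  0.24554017]), 'tvec': array([-0.00316283,  0.58622416,  0.99700472])}
scene {'vertical_fov': 54.01774472161899, 'cx': 290.8704163915213, 'cy': 204.92419150519044, 'rvec': array([ 2.08198643,  1.6514816 , -0.49084255]), 'tvec': array([-0.11697845, -0.39918097,  1.63361059])}
{'vertical_fov': 65.92777394919231, 'cx': 285.1586772622685, 'cy': 207.5896592960804, 'hand_eye': array([[-4.72427434e-04, -9.70135639e-01, -2.42562608e-01,
         6.57536314e-02],
       [ 9.99999204e-01, -7.42209964e-04,  1.02083863e-03,
        -6.88061310e-04],
       [-1.17038432e-03, -2.42561932e-01,  9.70135217e-01,
        -1.61854066e-01],
       [ 0.00000000e+00,  0.00000000e+00,  0.00000000e+00,
         1.00000000e+00]])}
0.1 [0.1668958  0.62769258 0.22153448] [-4.06856644e-01 -3.11500239e+00  2.78664625e-03]
```

View pics/top0.png

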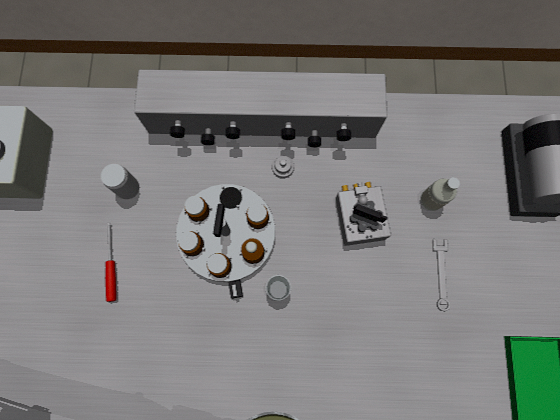

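View pics/scene0.png

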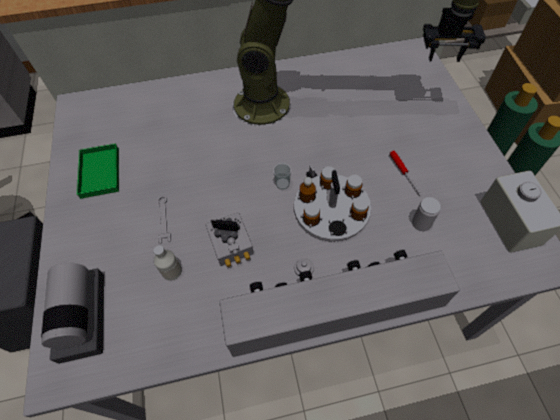

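The top view shows the carousel at about (226,233), with the flask at (253,250), the fin at (236,289) and the bar at (219,220). The valve block is at (363,213), with the selector bar near (370,213). I'll enlarge both.

```bash
cat > h.py <<'E'
import numpy as np, cv2
from bench import ctrl, viewer
from scipy.spatial.transform import Rotation as R
def cam(n):
    m=viewer.camera_model(n); f=210/np.tan(np.radians(m["vertical_fov"]/2))
    K=np.array([[f,0,m["cx"]],[0,f,m["cy"]],[0,0,1]])
    if n=="wrist":
        s=ctrl.get_state(); T=np.eye(4); T[:3,:3]=R.from_rotvec(s["tool_rot"]).as_matrix(); T[:3,3]=s["position"]
        W=T@m["hand_eye"]; return K,W[:3,:3],W[:3,3]
    Rm=R.from_rotvec(m["rvec"]).as_matrix(); return K,Rm.T,-Rm.T@m["tvec"]
def px2w(C,uv,z):
    K,Rw,c=C; d=Rw@np.linalg.inv(K)@[uv[0],uv[1],1]; return (c+d*(z-c[2])/d[2])
def w2px(C,p):
    K,Rw,c=C; q=K@Rw.T@(np.asarray(p)-c); return q[:2]/q[2]
E
python3 - <<'E'
import cv2,numpy as np
from h import *
a=cv2.imread("pics/top0.png"); 
L=cv2.resize(a[175:305,165:285],None,fx=4,fy=4,interpolation=cv2.INTER_CUBIC)
Rr=cv2.resize(a[170:255,330:395],None,fx=6,fy=6,interpolation=cv2.INTER_CUBIC)
o=np.zeros((520,800,3),np.uint8); o[:,:480]=L; o[:510,480:800]=Rr[:,:320]; 
cv2.imwrite("pics/c0.png",o)
C=cam("top"); print(C[2]); 
print("carousel",px2w(C,(226,232),.032),"valve",px2w(C,(363,213),.06),"fin",px2w(C,(236,289),.03),"beaker",px2w(C,(278,289),.04))
E
```

```text
[ 3.31610697e-01 -6.28195155e-04  1.10802578e+00]
carousel [0.53765674 0.13146666 0.032     ] valve [ 0.58713236 -0.20758017  0.06      ] fin [0.39740887 0.10043721 0.03      ] beaker [ 0.39901662 -0.00183252  0.04      ]
```

View pics/c0.png

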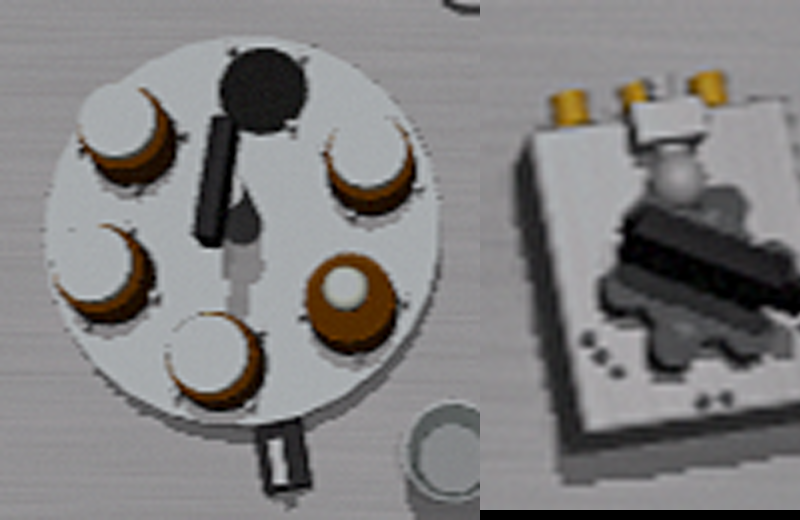

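The crop shows the flask at lower right, about 50° anticlockwise of the fin, so the carousel has to turn clockwise. The selector nose points right, and its middle (two-pip) direction points toward the front. Next I'll get coarse positions and the tool-frame shift to look at the valve from above.

```bash
cat >> h.py <<'E'
def tool():
    s=ctrl.get_state(); return R.from_rotvec(s["tool_rot"]).as_matrix(), np.array(s["position"]), s
def yaw():  # world angle of tool x axis
    M=tool()[0]; return np.arctan2(M[1,0],M[0,0])
def shift(p):
    M,q,s=tool(); return M.T@(np.asarray(p)-q)
E
python3 - <<'E'
from h import *
M,q,s=tool(); print(M.round(3),q,np.degrees(yaw()),s["grip_width"])
C=cam("top")
ax=lambda x,y:(330+(x-480)/6,170+y/6)
cx=lambda x,y:(165+x/4,175+y/4)
# valve top corners (crop2): back-left, front-left
A=px2w(C,ax(535,135),.06);B=px2w(C,ax(582,432),.06);print("valve BL,FL",A,B,np.linalg.norm(A-B),np.degrees(np.arctan2(*(A-B)[1::-1])))
n=(A-B)/np.linalg.norm(A-B); r=np.array([n[1],-n[0],0]); print("valve axis est",B+n*.055+r*.065)
D=px2w(C,cx(242,232),.032);print("disc",D)
fk=px2w(C,cx(345,287),.083);print("flask",fk,np.linalg.norm((fk-D)[:2]))
h1=px2w(C,cx(225,118),.174);h2=px2w(C,cx(207,243),.174);print("handle",h1,h2,(h1+h2)/2,np.linalg.norm(h1-h2))
f=px2w(C,cx(277,465),.055);print("fin",f,np.degrees(np.arctan2(*(f-D)[1::-1])),np.degrees(np.arctan2(*(fk-D)[1::-1])))
for w in((.45,.35,.27),(.55,-.2,.27)): print(w,shift(w))
E
```

```text
[[-0.966  0.257 -0.   ]
 [ 0.257  0.966 -0.002]
 [-0.    -0.002 -1.   ]] [0.1668958  0.62769258 0.22153448] 165.11722342848722 0.9977294931780227
valve BL,FL [ 0.63851965 -0.14953519  0.06      ] [ 0.51388555 -0.16691929  0.06      ] 0.1258406360441763 7.940446506128112
valve axis est [ 0.57733757 -0.22369818  0.06      ]
disc [0.53508109 0.1325959  0.032     ]
flask [0.49363317 0.06361387 0.083     ] 0.08047639253937576
handle [0.57206825 0.12756865 0.174     ] [0.50175162 0.13373749 0.174     ] [0.53690993 0.13065307 0.174     ] 0.07058670264290709
fin [0.39052228 0.10202397 0.055     ] -168.05879261840786 -120.99960077696834
(0.45, 0.35, 0.27) [-0.34493502 -0.1957495  -0.04808354]
(0.55, -0.2, 0.27) [-0.58284361 -0.70161376 -0.04716133]
```

Units first: shifts go in shares of 0.8 m and turns go in shares of pi rad. So -0.709 m / 0.8 = -0.8863, -0.595 m / 0.8 = -0.7438, 1.69 rad / 3.1416 = 0.5379.

inch_along --ticks "-0.1125,-0.0625,-0.0563,0.0318,1\n-0.225,-0.125,-0.0563,0.0796,1\n-0.3375,-0.1875,-0.0563,0.1273,1\n-0.4313,-0.245,-0.0563,0.1751,1\n-0.4625,-0.3,-0.0563,0.2069,1\n-0.4875,-0.3563,-0.0563,0.2387,1\n-0.5125,-0.4125,-0.0563,0.2706,1\n-0.5375,-0.4688,-0.0563,0.3024,1\n-0.5625,-0.525,-0.0563,0.3342,1\n-0.5938,-0.5813,-0.0563,0.3661,1\n-0.625,-0.6375,-0.0563,0.3979,1\n-0.6563,-0.6938,-0.0563,0.4456,1\n-0.6875,-0.75,-0.0563,0.4775,1\n-0.7125,-0.8063,-0.0563,0.5093,1\n-0.7313,-0.85,-0.0563,0.5379,1\n-0.7438,-0.8863,-0.0563,0.5379,1\n-0.7438,-0.8863,-0.0563,0.5379,1\n-0.7438,-0.8863,-0.0563,0.5379,1\n-0.7438,-0.8863,-0.0563,0.5379,1"

```text
time: 2.0
position: [0.5592, -0.2079, 0.2675]
tool_rot: [-2.599, -1.764, -0.001]
ft_force: [0.4, 0.8, 0.6]
grip_width: 1.0
grip_force: 0.0
```

```bash
python3 - <<'E'
from h import *
C=cam("wrist"); cv2.imwrite("pics/w1.png",viewer.get_image("wrist")[:,:,::-1]); np.savez("w1.npz",K=C[0],R=C[1],c=C[2])
print(tool()[1],np.degrees(yaw()),C[2])
E
```

```text
[ 0.55807102 -0.2186247   0.26701767] 67.70800712402448 [ 0.58399669 -0.14710796  0.429345  ]
```

View pics/w1.png

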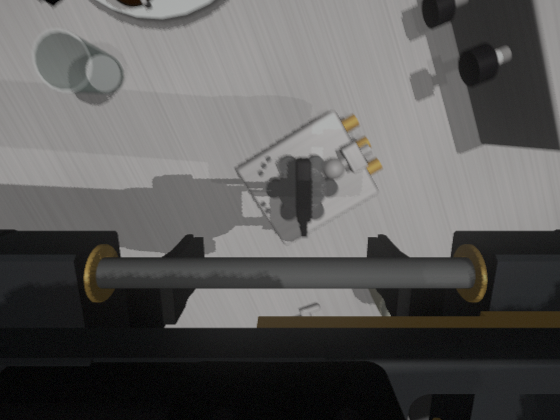

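The wrist view shows the selector bar upright in the picture at about (304,158)–(304,235), on the valve block centred near (307,180). The tool was still settling, so I'll repeat the shot and measure from that.

```bash
python3 - <<'E'
from h import *
for i in range(3):
    C=cam("wrist"); p=tool()[1]; im=viewer.get_image("wrist")[:,:,::-1]; print(p.round(4))
cv2.imwrite("pics/w2.png",im); np.savez("w2.npz",K=C[0],R=C[1],c=C[2])
g=cv2.cvtColor(im,cv2.COLOR_BGR2GRAY)
for t in(30,45):
    m=(g<t).astype(np.uint8); m[245:]=0
    n,l,st,ce=cv2.connectedComponentsWithStats(m)
    for i in range(1,n):
        if st[i,4]>200 and abs(ce[i][0]-304)<60 and ce[i][1]<240: print(t,st[i],ce[i])
print(np.degrees(yaw()))
# valve top corners: bright block edges
k=cv2.resize(im[90:260,220:400],None,fx=4,fy=3.5,interpolation=cv2.INTER_CUBIC); k=cv2.resize(im[100:245,225:395],None,fx=4,fy=4,interpolation=cv2.INTER_CUBIC); cv2.imwrite("pics/w2c.png",k)
E
```

```text
[ 0.5581 -0.2186  0.267 ]
[ 0.5573 -0.2152  0.2669]
[ 0.5578 -0.2109  0.2668]
45 [295 153  16  78 693] [301.82828283 195.64069264]
68.07797334740076
```

View pics/w2c.png

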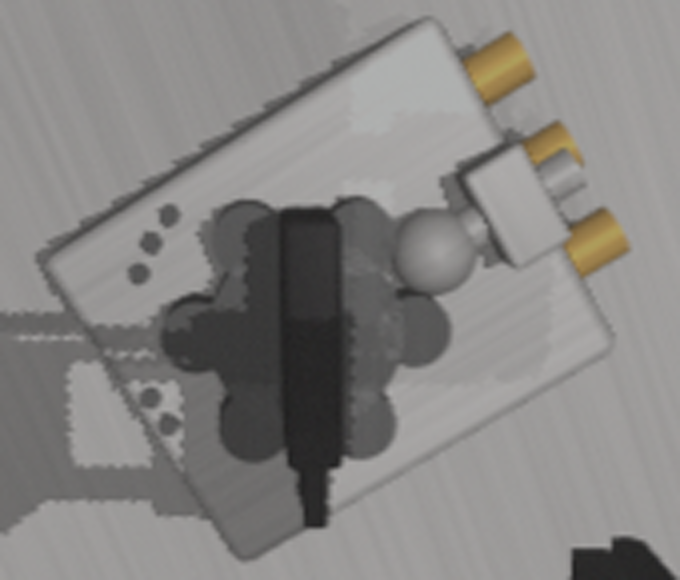

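```bash
python3 - <<'E'
from h import *
d=np.load("w2.npz"); C=(d["K"],d["R"],d["c"]); q=lambda x,y:(225+x/4,100+y/4)
P=[px2w(C,q(*u),.06) for u in((42,258),(432,18),(612,345),(245,558))]  # FL,BL,BR,FR
for i in range(4): print(P[i][:2].round(4),np.linalg.norm(P[i]-P[i-1]).round(4))
n=(P[1]+P[2]-P[0]-P[3]);a1=np.arctan2(n[1],n[0]);n/=np.linalg.norm(n)
print("valve yaw",np.degrees(a1),"axis",(P[0]+P[3])/2+n*.055)
A=px2w(C,q(311,209),.12);B=px2w(C,q(313,466),.12);N=px2w(C,q(315,526),.12)
print("bar",A,B,N,np.linalg.norm(A-B),np.linalg.norm(N-A),"ctr",(A+B)/2,"yaw",np.degrees(np.arctan2(*(A-B)[1::-1])))
E
```

```text
[ 0.5141 -0.1682] 0.107
[ 0.639  -0.1489] 0.1264
[ 0.6561 -0.2531] 0.1056
[ 0.5335 -0.2734] 0.1242
valve yaw 9.098049277210116 axis [ 0.57810526 -0.21212695  0.06      ]
bar [ 0.58882676 -0.1786391   0.12      ] [ 0.56631543 -0.23735398  0.12      ] [ 0.56108215 -0.25207532  0.12      ] 0.06288241066079528 0.07850249772464184 ctr [ 0.57757109 -0.20799654  0.12      ] yaw 69.0231322699899
```

inch_along --ticks "0,0,0,0,1\n0,0,0,0,1\n0,0,0,0,1\n0,0,0,0,1\n0,0,0,0,1"

```text
time: 2.7
position: [0.5592, -0.2056, 0.2677]
tool_rot: [-2.599, -1.765, -0.001]
ft_force: [0.2, -0.3, 0.4]
grip_width: 0.998
grip_force: 0.0
```

```bash
python3 -c "
from h import *
print(tool()[1],np.degrees(yaw()))"
```

```text
[ 0.55921989 -0.20562175  0.26771132] 68.34498801310099
```

Converted, 0.179 m / 0.8 = 0.2238, 0.176 m / 0.8 = 0.22, -0.012 rad / 3.1416 = -0.0038.

inch_along --ticks "0.0013,0.0075,0,0,0.6\n0.0025,0.0163,0.0125,-0.0032,0.6\n0.0038,0.0238,0.0313,-0.0038,0.6\n0.0038,0.0238,0.0563,-0.0038,0.6\n0.0038,0.0238,0.0813,-0.0038,0.6\n0.0038,0.0238,0.1063,-0.0038,0.6\n0.0038,0.0238,0.1313,-0.0038,0.6\n0.0038,0.0238,0.1563,-0.0038,0.6\n0.0038,0.0238,0.1813,-0.0038,0.6\n0.0038,0.0238,0.2,-0.0038,0.6\n0.0038,0.0238,0.2125,-0.0038,0.6\n0.0038,0.0238,0.22,-0.0038,0.6\n0.0038,0.0238,0.2238,-0.0038,0.6\n0.0038,0.0238,0.2238,-0.0038,0.6\n0.0038,0.0238,0.2238,-0.0038,0.6\n0.0038,0.0238,0.2238,-0.0038,0.6"

```text
time: 4.3
position: [0.5784, -0.2106, 0.0893]
tool_rot: [2.589, 1.778, 0.002]
ft_force: [0.4, 0.0, -0.6]
grip_width: 0.599
grip_force: 0.0
```

```bash
python3 - <<'E'
from h import *
C=cam("wrist");print(tool()[1],np.degrees(yaw()))
im=viewer.get_image("wrist")[:,:,::-1]; cv2.imwrite("pics/w3.png",im)
E
```

```text
[ 0.57842016 -0.21061006  0.08932338] 68.97756708983253
```

View pics/w3.png

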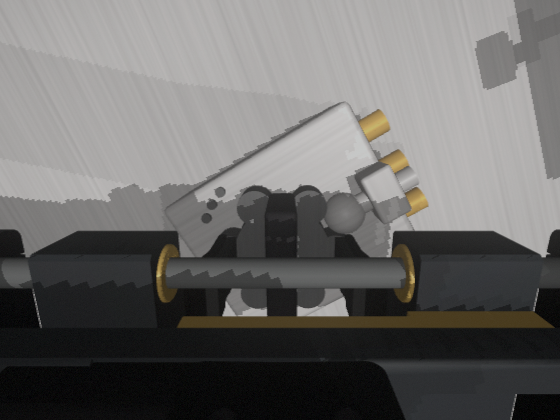

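The bar stands at column 281, centred between the fingers (about 215 and 345). I'll close on it, check, then turn.

inch_along --ticks "0,0,0,0,0\n0,0,0,0,0\n0,0,0,0,0\n0,0,0,0,0\n0,0,0,0,0\n0,0,0,0,0\n0,0,0,0,0\n0,0,0,0,0" --grip_n 35

```text
time: 5.15
position: [0.5768, -0.2101, 0.0885]
tool_rot: [-2.588, -1.778, 0.002]
ft_force: [-4.9, 1.9, 4.0]
grip_width: 0.161
grip_force: 35.0
```

Converted, -0.0015 m / 0.8 = -0.0019, -0.001 m / 0.8 = -0.0013, 1.047 rad / 3.1416 = 0.3333.

inch_along --ticks "0,-0.0013,0,0.0191,0\n0,-0.0019,0,0.0509,0\n0,-0.0019,0,0.0828,0\n0,-0.0019,0,0.1146,0\n0,-0.0019,0,0.1464,0\n0,-0.0019,0,0.1783,0\n0,-0.0019,0,0.2101,0\n0,-0.0019,0,0.2419,0\n0,-0.0019,0,0.2737,0\n0,-0.0019,0,0.2992,0\n0,-0.0019,0,0.3183,0\n0,-0.0019,0,0.331,0\n0,-0.0019,0,0.3333,0\n0,-0.0019,0,0.3333,0\n0,-0.0019,0,0.3333,0\n0,-0.0019,0,0.3333,0"

```text
time: 6.75
position: [0.5788, -0.2126, 0.0885]
tool_rot: [3.126, 0.245, 0.008]
ft_force: [5.1, -5.4, -7.1]
grip_width: 0.159
grip_force: 35.0
```

```bash
python3 -c "
from h import *
print(tool()[1],np.degrees(yaw()),ctrl.get_state()['torque'])"
```

```text
[ 0.57880998 -0.21261641  0.08852787] 8.947764603065034 [-1.20083876 -1.05460483  0.05716482]
```

Tool yaw is now 9.0°, which is the middle direction. I'll release and lift.

Converted, -0.18 m / 0.8 = -0.225, -0.17 m / 0.8 = -0.2125.

inch_along --ticks "0,0,0,0,0.5\n0,0,0,0,0.5\n0,0,0,0,0.5\n0,0,0,0,0.5\n0,0,0,0,0.5\n0,0,-0.0188,0,0.5\n0,0,-0.0438,0,0.5\n0,0,-0.075,0,0.5\n0,0,-0.1125,0,0.5\n0,0,-0.15,0,0.5\n0,0,-0.1875,0,0.5\n0,0,-0.2125,0,0.5\n0,0,-0.225,0,0.5\n0,0,-0.225,0,0.5\n0,0,-0.225,0,0.5\n0,0,-0.225,0,0.5"

```text
time: 8.35
position: [0.5759, -0.2095, 0.2672]
tool_rot: [-3.131, -0.246, 0.003]
ft_force: [0.3, -0.0, -0.1]
grip_width: 0.504
grip_force: 0.0
```

```bash
python3 - <<'E'
from h import *
C=cam("wrist");print(tool()[1],np.degrees(yaw()))
im=viewer.get_image("wrist")[:,:,::-1]; cv2.imwrite("pics/w4.png",im); np.savez("w4.npz",K=C[0],R=C[1],c=C[2])
for w in((.50,.0,.27),(.50,.13,.30)): print(shift(w))
E
```

```text
[ 0.57588079 -0.2094945   0.26722146] 8.986921638884201
[-0.04224695 -0.21887294 -0.00248256]
[-0.02200635 -0.3473028  -0.0324173 ]
```

View pics/w4.png

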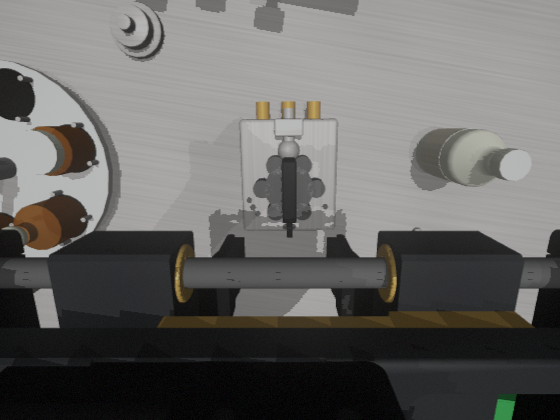

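The selector nose at (290,233) points straight to the front, square with the block, so it is in the middle position. Next is the carousel viewing pose.

Converted, -0.343 m / 0.8 = -0.4288, 0.068 m / 0.8 = 0.085, -2.89 rad / 3.1416 = -0.9199.

inch_along --ticks "0.0038,-0.0188,-0.0125,-0.0318,0.6\n0.0075,-0.0438,-0.025,-0.0796,0.6\n0.0125,-0.0688,-0.0375,-0.1273,0.6\n0.0175,-0.0938,-0.0413,-0.1751,0.6\n0.0225,-0.1188,-0.0413,-0.2228,0.6\n0.0275,-0.1438,-0.0413,-0.2706,0.6\n0.0325,-0.1688,-0.0413,-0.3183,0.6\n0.0375,-0.1938,-0.0413,-0.3661,0.6\n0.0425,-0.2188,-0.0413,-0.4138,0.6\n0.0475,-0.2438,-0.0413,-0.4615,0.6\n0.0525,-0.2688,-0.0413,-0.5093,0.6\n0.0575,-0.2938,-0.0413,-0.557,0.6\n0.0625,-0.3188,-0.0413,-0.6048,0.6\n0.0675,-0.3438,-0.0413,-0.6525,0.6\n0.0725,-0.3688,-0.0413,-0.7003,0.6\n0.0775,-0.3875,-0.0413,-0.748,0.6\n0.0813,-0.4063,-0.0413,-0.7958,0.6\n0.0838,-0.4188,-0.0413,-0.8435,0.6\n0.085,-0.4263,-0.0413,-0.8849,0.6\n0.085,-0.4288,-0.0413,-0.9199,0.6"

```text
time: 10.4
position: [0.5896, 0.1406, 0.3002]
tool_rot: [-0.138, -3.137, 0.001]
ft_force: [0.3, 1.3, -0.6]
grip_width: 0.603
grip_force: 0.0
```

inch_along --ticks "0,0,0,0,0.6\n0,0,0,0,0.6\n0,0,0,0,0.6\n0,0,0,0,0.6\n0,0,0,0,0.6\n0,0,0,0,0.6"

```text
time: 11.0
position: [0.5901, 0.1394, 0.3016]
tool_rot: [0.15, 3.138, 0.0]
ft_force: [-0.2, 0.4, 0.0]
grip_width: 0.603
grip_force: 0.0
```

```bash
python3 - <<'E'
from h import *
C=cam("wrist");print(tool()[1],np.degrees(yaw()),ctrl.get_state()["joint_positions"])
im=viewer.get_image("wrist")[:,:,::-1]; cv2.imwrite("pics/w5.png",im); np.savez("w5.npz",K=C[0],R=C[1],c=C[2])
cv2.imwrite("pics/w5c.png",cv2.resize(im[:290,110:490],None,fx=2,fy=2,interpolation=cv2.INTER_CUBIC))
E
```

```text
[0.59006959 0.13938498 0.3015936 ] 174.54022978997241 [-0.70576712  0.21351393  0.51593904  1.45794944 -0.10509471  1.49755321
  1.28358843]
```

View pics/w5c.png

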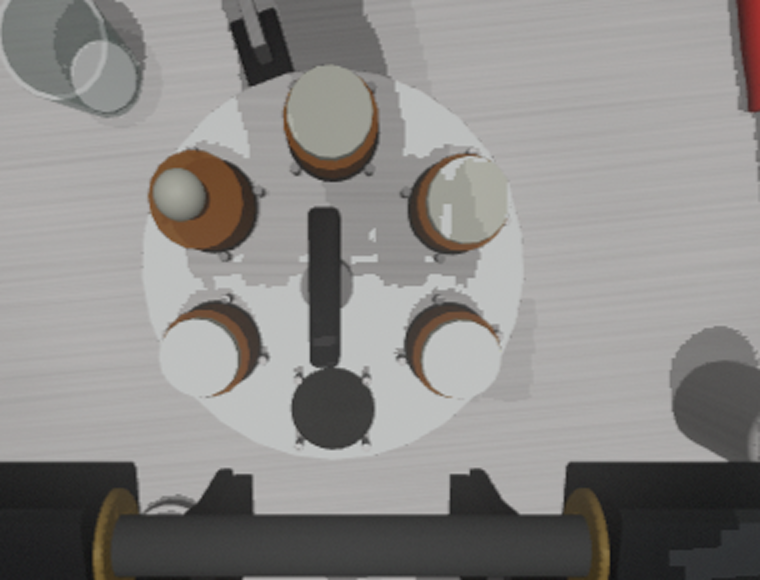

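The wrist view (crop, 2x) shows the handle bar at (324,207)–(324,365), the empty place's dark spot at (332,408), the flask at upper left with its ball at (180,194), and the tongue at (260,45). I'll measure these.

```bash
python3 - <<'E'
from h import *
d=np.load("w5.npz"); C=(d["K"],d["R"],d["c"]); q=lambda x,y:(110+x/2,y/2)
im=cv2.imread("pics/w5.png"); g=cv2.cvtColor(im,cv2.COLOR_BGR2GRAY)
m=(g<70).astype(np.uint8); n,l,st,ce=cv2.connectedComponentsWithStats(m)
for i in range(1,n):
    if st[i,4]>300 and 200<ce[i][0]<330 and ce[i][1]<230: print(st[i],ce[i])
ang=lambda v:np.degrees(np.arctan2(v[1],v[0]))
# handle ends at z=.174 from crop
h1=px2w(C,q(324,208),.174);h2=px2w(C,q(324.5,362),.174);h=(h1+h2)/2
print("handle",h,np.linalg.norm(h1-h2),ang(h1-h2))
# disc outline top z=.032: left,right,bottom crop
L=px2w(C,q(143,262),.032);Rr=px2w(C,q(523,262),.032);B=px2w(C,q(332,458),.032);print("disc L R B",L,Rr,B,np.linalg.norm(L-Rr))
e=px2w(C,q(333,408),.0325);print("empty",e)
# ball
b=px2w(C,q(180,194),.083);print("ball",b)
caps=[px2w(C,q(*u),.061) for u in((330,111),(467,199),(461,358),(199,357))]
for c in caps: print("cap",c[:2])
# centre by opposites: cap(467,199)<->cap(199,357); ball<->(461,358); jar0<->empty
for a,bb in((caps[1],caps[3]),(b,caps[2]),(caps[0],e)): print("ctr",(a+bb)[:2]/2,"half",np.linalg.norm((a-bb)[:2])/2,"ang",ang(a-bb))
# tongue edge corner points, z~.02
t1=px2w(C,q(231,22),.02);t2=px2w(C,q(248,86),.02);t3=px2w(C,q(270,10),.02);t4=px2w(C,q(293,68),.02)
print("tongue",ang(t1-t2),ang(t3-t4),(t2+t4)/2)
E
```

```text
[225   4  32  39 680] [240.95588235  24.25588235]
[209  81  30  45 343] [229.47521866 107.13702624]
[ 256  104   41  120 2452] [273.91476346 174.17455139]
handle [0.53781968 0.13253032 0.174     ] 0.06635008499781452 174.14255285908922
disc L R B [0.5172181  0.01125019 0.032     ] [0.54077943 0.25647558 0.032     ] [0.66143038 0.11951725 0.032     ] 0.24635468102336933
empty [0.62567586 0.12390043 0.0325    ]
ball [0.4835782  0.05395683 0.083     ]
cap [0.44472813 0.14143967]
cap [0.50019518 0.21712671]
cap [0.5946256  0.20844494]
cap [0.57826114 0.04511005]
ctr [0.53922816 0.13111838] half 0.09445108138379447 ang 114.40987442560049
ctr [0.5391019  0.13120089] half 0.09512899008595944 ang -125.7089111214855
ctr [0.53520199 0.13267005] half 0.09089789080385234 ang 174.46362194776174
tongue -171.3395942717039 -162.9569685784872 [0.41361195 0.10610093 0.02      ]
```

Places lie at 174.4° ± 60n, so the flask is at −125.6°. The fin is at about −168.3°, so the carousel needs roughly 42.6° (0.744 rad) clockwise. Handle centre is (0.538, 0.132), yaw 174.2°. I'll descend to it.

Converted, 0.155 m / 0.8 = 0.1938, -0.0124 m / 0.8 = -0.0155, 0.005 rad / 3.1416 = 0.0016.

inch_along --ticks "0.0125,-0.0038,0,0,0.6\n0.0313,-0.0075,0.0063,0,0.6\n0.05,-0.0125,0.0188,0.0016,0.6\n0.06,-0.015,0.0375,0.0016,0.6\n0.0638,-0.0155,0.0563,0.0016,0.6\n0.0638,-0.0155,0.075,0.0016,0.6\n0.0638,-0.0155,0.0938,0.0016,0.6\n0.0638,-0.0155,0.1125,0.0016,0.6\n0.0638,-0.0155,0.1313,0.0016,0.6\n0.0638,-0.0155,0.15,0.0016,0.6\n0.0638,-0.0155,0.1663,0.0016,0.6\n0.0638,-0.0155,0.18,0.0016,0.6\n0.0638,-0.0155,0.19,0.0016,0.6\n0.0638,-0.0155,0.1938,0.0016,0.6\n0.0638,-0.0155,0.1938,0.0016,0.6\n0.0638,-0.0155,0.1938,0.0016,0.6\n0.0638,-0.0155,0.1938,0.0016,0.6"

```text
time: 12.75
position: [0.5386, 0.1321, 0.1472]
tool_rot: [0.157, 3.136, 0.001]
ft_force: [-0.1, 0.2, 0.4]
grip_width: 0.597
grip_force: 0.0
```

inch_along --ticks "0,0,0,0,0\n0,0,0,0,0\n0,0,0,0,0\n0,0,0,0,0\n0,0,0,0,0\n0,0,0,0,0\n0,0,0,0,0\n0,0,0,0,0" --grip_n 35

```text
time: 13.55
position: [0.5382, 0.1323, 0.1466]
tool_rot: [0.156, 3.137, 0.001]
ft_force: [0.0, 1.7, 0.6]
grip_width: 0.154
grip_force: 35.0
```

```bash
python3 -c "
from h import *
print(tool()[1],np.degrees(yaw()))"
```

```text
[0.53818991 0.13233379 0.1465764 ] 174.2956642281592
```

Converted, 0.744 rad / 3.1416 = 0.2368.

inch_along --ticks "0,0,0,0.0064,0\n0,0,0,0.0191,0\n0,0,0,0.035,0\n0,0,0,0.0509,0\n0,0,0,0.0668,0\n0,0,0,0.0828,0\n0,0,0,0.0987,0\n0,0,0,0.1146,0\n0,0,0,0.1305,0\n0,0,0,0.1464,0\n0,0,0,0.1623,0\n0,0,0,0.1783,0\n0,0,0,0.1942,0\n0,0,0,0.2101,0\n0,0,0,0.2228,0\n0,0,0,0.2324,0\n0,0,0,0.2368,0\n0,0,0,0.2368,0\n0,0,0,0.2368,0\n0,0,0,0.2368,0"

```text
time: 15.55
position: [0.5383, 0.1326, 0.1466]
tool_rot: [1.286, 2.866, 0.002]
ft_force: [2.5, 5.1, -3.3]
grip_width: 0.157
grip_force: 35.0
```

```bash
python3 - <<'E'
from h import *
C=cam("wrist");print(tool()[1],np.degrees(yaw()),ctrl.get_state()["torque"])
w=viewer.get_image("wrist")[:,:,::-1]; cv2.imwrite("pics/w6.png",w); np.savez("w6.npz",K=C[0],R=C[1],c=C[2])
t=viewer.get_image("top")[:,:,::-1]; s=viewer.get_image("scene")[:,:,::-1]; cv2.imwrite("pics/t6.png",t); cv2.imwrite("pics/s6.png",s)
o=np.zeros((570,800,3),np.uint8); o[:300,:400]=cv2.resize(w[:,:],(400,300)); 
o[:300,400:]=cv2.resize(t[200:320,165:325],(400,300),interpolation=cv2.INTER_CUBIC); o[300:,:400]=cv2.resize(s[130:238,270:430],(400,270),interpolation=cv2.INTER_CUBIC)
o[300:,400:]=cv2.resize(s[200:281,180:300],(400,270),interpolation=cv2.INTER_CUBIC)
cv2.imwrite("pics/m6.png",o)
E
```

```text
[0.53833213 0.13261483 0.14657664] 131.68776081443954 [ 0.90280744 -0.55016081  0.04760171]
```

View pics/m6.png

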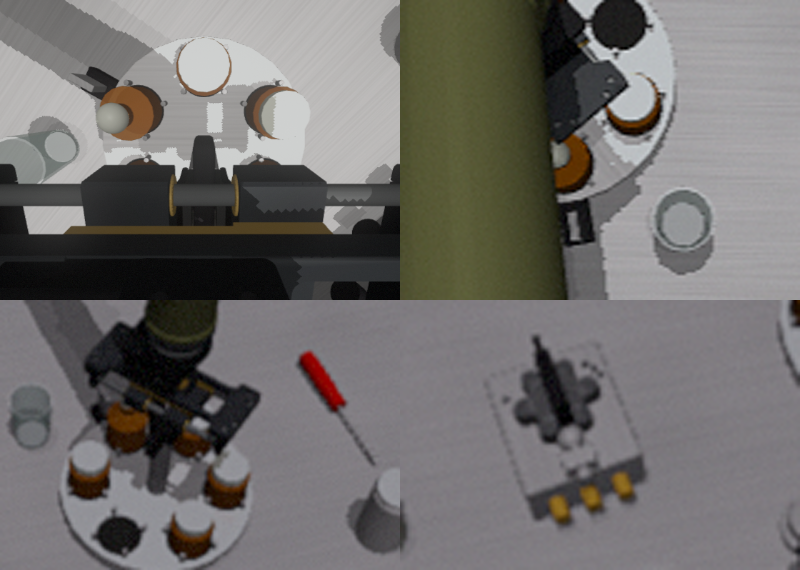

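The mosaic shows the flask right behind the fin (wrist panel: ball at (114,117), tongue and fin at (95,80)), all jars standing, and the selector still in the middle. As the last picture I'll zoom into the wrist view for a precise alignment check.

```bash
python3 - <<'E'
from h import *
w=cv2.imread("pics/w6.png"); cv2.imwrite("pics/w6c.png",cv2.resize(w[70:220,90:290],None,fx=4,fy=4,interpolation=cv2.INTER_CUBIC))
E
```

```text
(no output)
```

View pics/w6c.png

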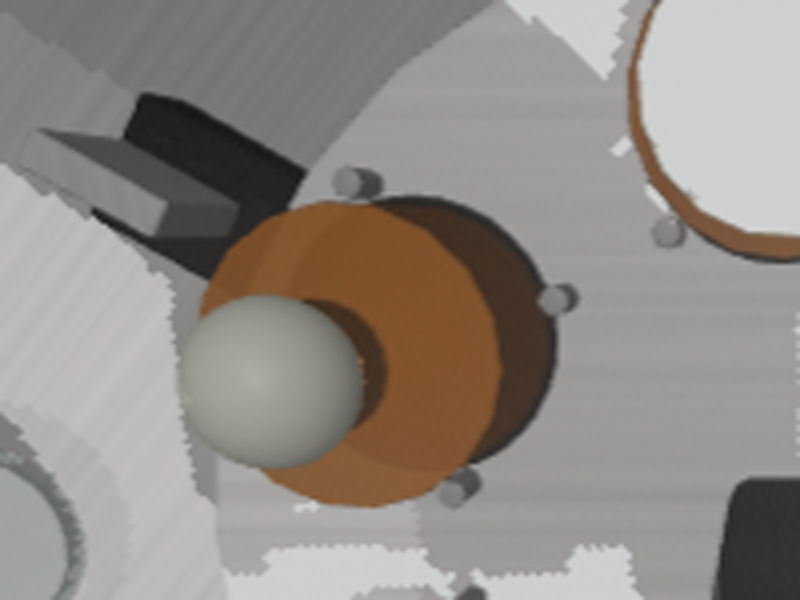

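The zoomed view shows the fin's top face from (28,148) to (165,218), the ball centre at (272,381), and pin tops at (350,183), (555,299) and (458,487).

```bash
python3 - <<'E'
from h import *
d=np.load("w6.npz"); C=(d["K"],d["R"],d["c"]); q=lambda x,y:(90+x/4,70+y/4)
ang=lambda v:np.degrees(np.arctan2(v[1],v[0]))
c=np.array([.538,.132,0])
fo=px2w(C,q(28,148),.055);fi=px2w(C,q(165,218),.055)
print("fin",np.linalg.norm(fo-fi),"dir",ang(fo-fi),"from c",ang(fo-c),ang(fi-c),np.linalg.norm((fo-c)[:2]))
b=px2w(C,q(272,381),.083);print("ball",ang(b-c),np.linalg.norm((b-c)[:2]))
P=[px2w(C,q(*u),.048) for u in((346,183),(550,300),(452,488))]
m=(P[0]+P[2])/2;print("slot",ang(m-c),np.linalg.norm((m-c)[:2]),[np.linalg.norm(P[1]-P[0]),np.linalg.norm(P[1]-P[2])],[ (ang(p-c).round(1),np.linalg.norm((p-c)[:2]).round(4)) for p in P])
# base of the fin/tongue and the lag-free empty place in the top view
T=cam("top"); t=cv2.cvtColor(cv2.imread("pics/t6.png"),cv2.COLOR_BGR2GRAY)
k=(t<60).astype(np.uint8); n,l,st,ce=cv2.connectedComponentsWithStats(k)
for i in range(1,n):
    if np.hypot(*(ce[i]-(252.6,208.8)))<12: 
        e=px2w(T,ce[i],.0325); print(st[i],"empty",ang(e-c),np.linalg.norm((e-c)[:2]))
E
```

```text
fin 0.027280757671972845 dir -166.04221458428853 from c -168.05529693502018 -168.4642314555614 0.16153035784953
ball -162.69897495366322 0.09645125117281467
slot -168.6449992013568 0.0870877886697242 [np.float64(0.044472940826701404), np.float64(0.04361425645116351)] [(np.float64(-179.9), np.float64(0.1116)), (np.float64(172.7), np.float64(0.0686)), (np.float64(-150.1), np.float64(0.0682))]
```

Jars stand on the disc (+32 mm), so the ball and caps need that height added.

```bash
python3 - <<'E'
from h import *
ang=lambda v:np.degrees(np.arctan2(v[1],v[0])); c=np.array([.538,.132,0])
d=np.load("w6.npz"); C=(d["K"],d["R"],d["c"]); b=px2w(C,(90+272/4,70+381/4),.115);print("ball now",ang(b-c),np.linalg.norm((b-c)[:2]))
d=np.load("w5.npz"); C=(d["K"],d["R"],d["c"]); q=lambda x,y:(110+x/2,y/2)
b=px2w(C,q(180,194),.115);caps=[px2w(C,q(*u),.093) for u in((330,111),(467,199),(461,358),(199,357))];e=px2w(C,q(333,408),.0325)
for a,bb in((caps[1],caps[3]),(b,caps[2]),(caps[0],e)): print("w5 ctr",(a+bb)[:2]/2,"half",np.linalg.norm((a-bb)[:2])/2,"ang",ang(a-bb))
print(np.degrees(yaw()),tool()[1],ctrl.get_state()["qd"].round(3) if hasattr(ctrl.get_state()["qd"],"round") else "")
E
```

```text
ball now -168.3079017717801 0.08699708775249462
w5 ctr [0.53804979 0.13221157] half 0.08694089603876613 ang 114.40987442560048
w5 ctr [0.53802744 0.13249652] half 0.08734041421439198 ang -125.7389348086102
w5 ctr [0.53836984 0.1328063 ] half 0.08775906979101182 ang 174.1755440257765
131.68708461176016 [0.53835548 0.13262118 0.14659467] [ 0.    -0.001 -0.001 -0.     0.001 -0.    -0.002]
```

The ball is at −168.3°, its place at −168.6° and the fin at −168.2°, so the flask is square to the fin. The arm is still and the grip holds, so I'll hand in.

inch_along --ticks "0,0,0,0,0\n0,0,0,0,0\n0,0,0,0,0"

```text
time: 16.0
position: [0.5383, 0.1326, 0.1466]
tool_rot: [1.286, 2.866, 0.002]
ft_force: [2.1, 4.5, -3.5]
grip_width: 0.159
grip_force: 35.0
```

```bash
python3 -c "
from bench import ctrl, viewer
print(ctrl.close_job())"
```

```text
the job is handed in; nothing more can be done
None
```

The job is handed in at 16.0 s: the selector is in its middle position, the ball-stopper flask measured within about 0.5° of the pointer fin, and the gripper still holds the carousel's bar handle at 35 N; no verdict came back.

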